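# Unload a potsherd from the drop-door drying cabinet

### The arm

A 6-joint arm with a two-finger parallel gripper is mounted at the origin on the work surface. World frame = base frame: x ahead of the robot, y to its left, z up, the work surface at z = 0. Lengths are in m, angles in rad, forces in N, time in s.
With the tool pointing down it reaches from about 0.275 to 1 m from the base axis. Payload 8.4 kg.
Tool frame: the origin (TCP) lies on the front face of the gripper's body, between the roots of the fingers; the fingertips stand 73 mm ahead of it and the grasp point (between the pads) lies 54 mm ahead of it (manip.nose_length is the distance from the TCP to the fingertips, in m); z points along the fingers, y is the line along which they close (so a half turn about z gives the same grasp; the last joint's range is limited). The gripper opens to 85 mm and grips with 20 to 120 N. Pads are 22 mm wide; open, the fingers measure 114 mm over their backs; the gripper's body (76 mm by 85 mm) begins 54 mm behind the grasp point. The pads swing forward as they close: fully open they stand 13 mm farther back than shut.
Start: joints at [1.243, 0.353, 1.633, -0, 1.155, -0.002], TCP at [0.2, 0.592, 0.304] pointing down, gripper open.
Joint ranges: [-2.63, 2.63], [-0.92, 2.1], [0.06, 2.66], [-1.3, 4.44], [0, 2.69], [-3.02, 3.02]. Speed limits (rad/s): [2.22, 2.22, 2.79, 3.14, 3.14, 3.14].

### API

Orientations are given as a unit quaternion [x, y, z, w].
In Python, from cell import manip gives the robot as it stands.
- The arm moves only by the shell command python3 -m inch 'ROWS' [FORCE]. ROWS is JSON, a list that holds one entry, the list of rows, each a list of 7 numbers: the shift along the tool's x, y, z in m, then the turn, a rotation vector about the tool's x, y, z in rad, then the opening, from -1 (shut) to 1 (fully open), so that 0 is half open. In form: [[[x, y, z, ax, ay, az, jaw], ...]]. A call has 1 to 12 rows; each row shifts and turns the commanded pose from where the row before left it, along the tool's axes as they then stand; what a row does not reach is not made up. A row lasts 1/10 s, in which the tool goes at most 50 mm and 8.59 degrees, less where a joint would pass 70% of its speed; a pose out of reach is approached as far as the arm can. A call with a gripper value outside its range is refused whole. The fingers move at their own pace and stop on an object; FORCE is the grip in N (left out, the last holds). Time passes only in rows, so rows that do not move let the fingers close. It gives the time, the measured TCP pose, the force, the opening and the grip force at its end, in the units of the state.
- manip.get_state(): the state, without advancing time (a new reading comes with each control period).
- manip.snapshot(name): name is "scene" or "top" or "wrist"; returns a dict with "img" (480x640x3 uint8, red, green, blue), "fx", "fy", "cx", "cy" (pixels), "camera_from_world" (4x4, takes a point from world to camera coordinates). Camera axes: x right, y up, looking along -z (the intrinsics and any distortion apply to the point x, -y, -z); pixel columns grow to the right and rows downward; lengths in m; the calibration is good to about 2 mm. A picture is of the moment at which its call begins. There is no depth.
- manip.sign_off(): hands the job in; it is judged then, once.
The state is a dict: "time_s": time; "q": joint angles; "qvel": joint speeds; "tau": joint torques, N m; "ee_pos": TCP position; "tcp_rot": TCP orientation; "ft_force": force on the tool from outside, world axes, zero at the start; "moment": the same for the moment, N m; "finger_gap": finger opening in m; "grasp_force": force on a finger pad.
Only numpy, scipy, OpenCV 4.12 (cv2) and the standard library are available. Lean on these libraries where they do the work, as an engineer would, in place of code of your own. Each camera call takes 0.05 s, during which the arm holds its last target. There are 200 camera calls.

### The job

The orange potsherd in the small white drying cabinet is dry: pull the cabinet's sloping drop door right down by its black handle bar, lift the orange sherd out and lay it flat, without dropping it, in the empty half of the blue-green tray. Then push the door back up until it is fully shut, without slamming it. Leave the dark sherd in the cabinet and the two sherds in the tray where they lie.

Things in the scene. Friction and masses are not known exactly. Their poses are not given: they have to be found in the camera images.
- cabinet: white bench-top drying cabinet, fixed, 330 deep x 340 wide x 198 high. Origin on the table under the middle of its front edge; x level into the chamber, y along the front edge, z up. Chamber floor at z 30 mm, inner side walls at y +-160 mm. The roof (z 198) covers only what is deeper than 163 mm: with the door down, the front part of the chamber is open from above.
- door (a joint): drop door angle (blue frame 340 x 229 x 10 mm, clear window, 0.5 kg, hinged at its bottom edge): 0 = shut, leaning back 45 degrees from the cabinet's front edge to its roof; grows as it is pulled up, over and down out of the cabinet; 0.785 upright; 1.92 on its stop, 65 degrees past upright. A friction hinge keeps it wherever it is left; 3 to 6 N at the bar move it.
- door_hinge (a point): middle of the door's hinge line, at the cabinet's front edge, 35 mm above the table; x, y, z turn with the door and are parallel to the cabinet's when shut
- door_handle (a point): middle of the black round handle bar, 13 mm thick, 150 long, parallel to the hinge. It stands in the door's plane, 285 mm from the hinge, on two posts (at +-75 mm) with a 50 mm gap to the door's free edge, so it can be pinched from above at every door angle, fingers closing across it. Shut, it is 240 mm above the table, 42 mm above the roof.
- orange_sherd: orange-red potsherd with two dark bands, 100 long (x) x 52 wide (y) x 21 high, 0.12 kg, a gentle arch. Origin at the centre of its underside, z up. Its flat middle, 40 long, 7 to 21 mm above the ground, has parallel sides to grip from above across y; the narrower ends slope to the ground. It lies about 85 mm inside the front edge, 75 mm to one side; the dark one on the other.
- dark_sherd: dark grey potsherd of the same size and shape, 0.13 kg; it stays in the cabinet
- tray: blue-green tray with cardboard floor, fixed, 300 (x) x 220 (y) x 45 high outside, walls and floor 5 mm. Origin under its centre; two small sherds lie in its +x half, its -x half is empty.
- tray_free (a point): middle of the empty half of the tray, on its floor (70 mm from the tray's centre along its -x); axes as the tray's
- tray_sherd_a: small buff sherd in the tray, about 75 x 39 x 19 mm, its origin at the centre of its underside; stays
- tray_sherd_b: small brown sherd in the tray, about 80 x 42 x 19 mm, its origin at the centre of its underside; stays

How it is judged:
By the outcome, as a careful person would: the job done as asked, in the order asked, and still so for the second after the job is handed in, with the robot touching nothing.
It also fails if it takes over 72 s, if anything falls off the work surface, if the arm or the gripper's body presses on something with over 40 N, if the wrist force passes 120 N, or if a joint passes its speed limit or range.

## Working session

There is one attempt and no reset: what is moved stays moved. The work goes in short steps, Python scripts to look and compute and a shell command to move; the robot and the scene stay as the last step left them, time stands still between calls to the robot, and variables do not carry over. Pictures are saved under pics/ and viewed, at most 13 in all, crops included, and the job is handed in when it is done.

```bash
ls; mkdir -p pics; python3 - <<'E'
from cell import manip
import cv2
for n in ("scene","top"):
    s=manip.snapshot(n); cv2.imwrite(f"pics/{n}0.png",s["img"][:,:,::-1])
    print(n,s["fx"],s["fy"],s["cx"],s["cy"],s["camera_from_world"].round(4).tolist() if hasattr(s["camera_from_world"],'round') else s["camera_from_world"],[k for k in s])
print(manip.get_state())
E
```

```text
pics
scene 487.7226927108525 487.7226927108525 312.2823841563836 233.68345041336337 [[0.6537, 0.7566, -0.0152, -0.4071], [-0.3852, 0.3499, 0.8539, 0.0689], [0.6514, -0.5523, 0.5202, -1.4924], [0.0, 0.0, 0.0, 1.0]] ['img', 'fx', 'fy', 'cx', 'cy', 'camera_from_world']
top 454.3240835985234 454.3240835985234 312.31203238370506 239.60881228382084 [[-0.0226, -0.9996, 0.0183, 0.0481], [0.9856, -0.0192, 0.1678, -0.5606], [-0.1673, 0.0218, 0.9857, -0.9246], [0.0, 0.0, 0.0, 1.0]] ['img', 'fx', 'fy', 'cx', 'cy', 'camera_from_world']
{'time_s': 0.1, 'q': array([ 1.24257318e+00,  3.53601833e-01,  1.63403643e+00, -3.05744396e-05,
        1.15521133e+00, -2.40622755e-03]), 'qvel': array([-0.00012165,  0.00024101, -0.00389922, -0.00041207,  0.00203229,
        0.00110502]), 'tau': array([-2.06024520e-04, -6.06357551e+01, -3.42821181e+01,  6.30862769e-05,
        4.00148609e-03, -2.52483193e-05]), 'ee_pos': array([0.199957  , 0.59180467, 0.30323236]), 'tcp_rot': array([ 1.62182707e-01,  9.86760546e-01, -6.22204149e-04, -8.96315022e-05]), 'ft_force': array([0.01987576, 0.0516951 , 0.09773316]), 'moment': array([ 0.00324036, -0.02987877, -0.01476035]), 'grasp_force': 0.0, 'finger_gap': 0.08531627291180431}
```

View pics/scene0.png

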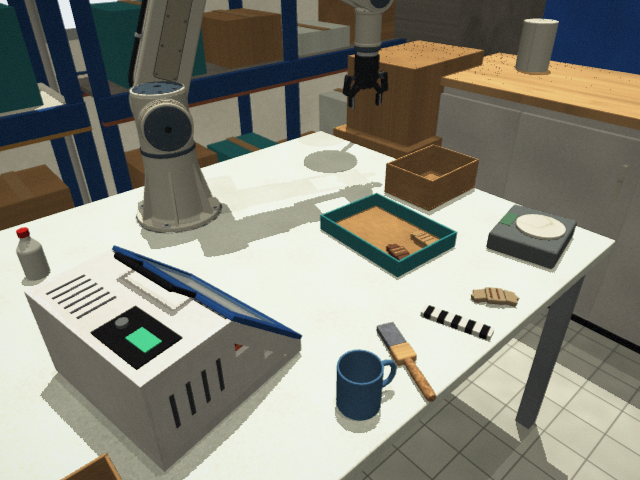

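View pics/top0.png

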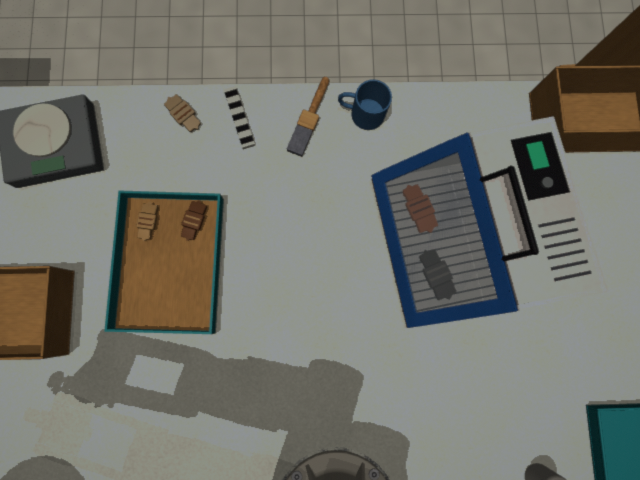

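The top view shows the cabinet with its front edge at about (373,176)–(408,327) and the handle bar at about (515,167)–(536,252). The orange sherd is at (421,208), the dark one at (437,275), and the tray corners are at (119,192), (222,195), (216,332) and (107,332). The free half of the tray is the lower part of the image. In the scene view the cabinet is at lower left. I'll zoom in on both handle views.

```bash
cat > h.py <<'E'
import numpy as np, cv2
from cell import manip
from scipy.optimize import least_squares
from scipy.spatial.transform import Rotation as R
class Cam:
    def __init__(s,n):
        d=manip.snapshot(n); s.img=d["img"]; s.T=np.array(d["camera_from_world"]); s.k=(d["fx"],d["fy"],d["cx"],d["cy"])
    def proj(s,P):
        p=np.atleast_2d(P)@s.T[:3,:3].T+s.T[:3,3]; fx,fy,cx,cy=s.k
        return np.c_[cx+fx*p[:,0]/-p[:,2], cy+fy*-p[:,1]/-p[:,2]]
    def ray(s,uv):
        uv=np.atleast_2d(uv); fx,fy,cx,cy=s.k
        d=np.c_[(uv[:,0]-cx)/fx,-(uv[:,1]-cy)/fy,-np.ones(len(uv))]@s.T[:3,:3]
        return -s.T[:3,:3].T@s.T[:3,3], d
    def at(s,uv,z):
        o,d=s.ray(uv); return o+d*((z-o[2])/d[:,2])[:,None]
def tri(cams,uvs):
    A=[];b=[]
    for c,u in zip(cams,uvs):
        o,d=c.ray(u); d=d[0]/np.linalg.norm(d[0]); M=np.eye(3)-np.outer(d,d); A.append(M); b.append(M@o)
    A=np.vstack(A);b=np.hstack(b); x=np.linalg.lstsq(A,b,rcond=None)[0]
    return x, np.linalg.norm(A@x-b)
E
python3 - <<'E'
import cv2
a=cv2.imread("pics/scene0.png")[235:355,20:310]; b=cv2.imread("pics/top0.png")[120:335,365:595]
cv2.imwrite("pics/c1.png",cv2.resize(a,(580,240),interpolation=3)); 
a=cv2.resize(a[0:110,60:],(460*800//460,380),interpolation=3)
b=cv2.resize(b,None,fx=2.6,fy=2.6,interpolation=3)
cv2.imwrite("pics/c1.png",a);cv2.imwrite("pics/c2.png",b);print(a.shape,b.shape)
E
```

```text
(380, 800, 3) (559, 598, 3)
```

View pics/c1.png

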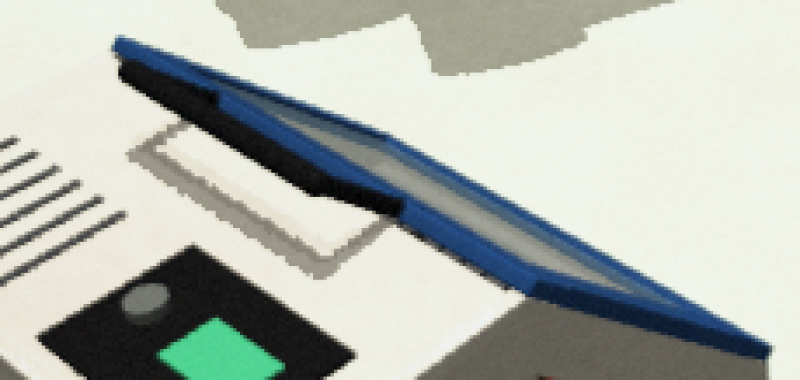

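View pics/c2.png

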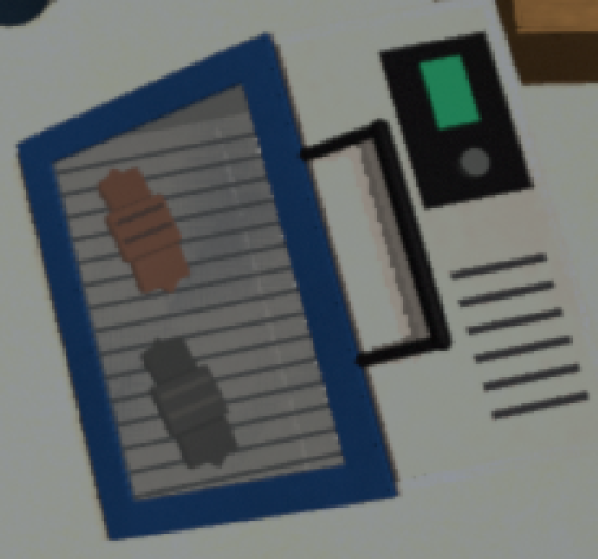

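The scene crop shows the bar ends at scene pixels (170.6,288.5) and (115.7,255.8). In the top view they are at (511,168) and (535,252). Next I'll triangulate these and fit the poses.

```bash
python3 - <<'E'
from h import *
S,T=Cam("scene"),Cam("top")
for a,b in [((170.6,288.5),(511.2,168.1)),((115.7,255.8),(535,251.9))]:
    print("bar end",*tri([S,T],[a,b]))
print("topcorner+y",*tri([S,T],[(233.8,318.4),(468.1,133.5)]))
print("botcorner+y",*tri([S,T],[(300.8,336.9),(372.7,176.5)]))
# model points: door outer face corners, bar ends
s=.70711
def door(u,y,n): return [u*s-n*s,y,.035+u*s+n*s]
obs=[(T,(511.2,168.1),door(.285,.075,0)),(T,(535,251.9),door(.285,-.075,0)),(S,(170.6,288.5),door(.285,.075,0)),(S,(115.7,255.8),door(.285,-.075,0)),
(T,(468.1,133.5),door(.229,.17,.005)),(T,(517.7,309.2),door(.229,-.17,.005)),(T,(372.7,176.5),door(0,.17,.005)),(T,(407.3,327.7),door(0,-.17,.005))]
def W(p,l): c,n=np.cos(p[2]),np.sin(p[2]); return np.array([p[0]+c*l[0]-n*l[1],p[1]+n*l[0]+c*l[1],l[2]])
f=lambda p:np.hstack([c.proj(W(p,l))[0]-u for c,u,l in obs])
r=least_squares(f,[.55,-.15,-1.5],loss='soft_l1'); p=r.x
print("cab",p,f(p).round(1)); print("handle",W(p,door(.285,0,0)))
# tray
C=T.at([(119,192),(222,195),(216,332),(107,332)],.045); c=C.mean(0); print("tray",C.round(3).tolist(),c, [np.linalg.norm(C[i]-C[i-1]).round(3) for i in range(4)])
# sherd from crop c2, top at z=.05, ends
cr=lambda u:(u[0]/2.6+365,u[1]/2.6+120)
for n,e1,e2 in (("orange",(122,180),(168,284)),("dark",(163,350),(217,458))):
    E=T.at([cr(e1),cr(e2)],.037); m=E.mean(0); d=E[1]-E[0]
    c_,n_=np.cos(p[2]),np.sin(p[2]); q=m[:2]-p[:2]
    print(n,m,np.linalg.norm(d),np.degrees(np.arctan2(d[1],d[0])),"cabframe",q@[c_,n_],q@[-n_,c_])
E
```

```text
bar end [ 0.65007558 -0.3143152   0.23998961] 0.0002843116287797337
bar end [ 0.49961736 -0.34209144  0.23940195] 0.0013651478784490704
topcorner+y [ 0.73353704 -0.25723957  0.19924805] 0.0021430803439830854
botcorner+y [ 0.70259648 -0.09968515  0.0392606 ] 0.0017787248361196073
cab [ 0.53802696 -0.13160969 -1.3872031 ] [ 0.3  1.5  0.4 -0.4 -1.   1.8  0.5  2.1 -1.  -0.9 -0.6  2.4 -1.7 -1.
  0.2  0.8]
handle [ 0.57481833 -0.32974919  0.23652635]
tray [[0.674, 0.452, 0.045], [0.664, 0.23, 0.045], [0.372, 0.239, 0.045], [0.378, 0.462, 0.045]] [0.52205904 0.34602858 0.045     ] [np.float64(0.297), np.float64(0.222), np.float64(0.292), np.float64(0.223)]
orange [ 0.6265082  -0.20338664  0.037     ] 0.0966595349429177 -159.8120329739236 cabframe 0.08672412386021432 0.0738903710189512
dark [ 0.4805268 -0.2314871  0.037    ] 0.0978435138972367 -156.78944650326082 cabframe 0.08770144353260768 -0.07476779923656393
```

```bash
python3 -m inch '[[[0,0,-0.01,0,0,-0.1275,1],[0,0,-0.01,0,0,-0.1275,1],[0,0,-0.01,0,0,-0.1275,1],[0,0,-0.01,0,0,-0.1275,1],[-0.0084,-0.0405,-0.001,0,0,0,1],[-0.0084,-0.0405,-0.001,0,0,0,1],[-0.0084,-0.0405,-0.001,0,0,0,1],[-0.0084,-0.0405,-0.001,0,0,0,1],[-0.0084,-0.0405,-0.001,0,0,0,1],[-0.0084,-0.0405,-0.001,0,0,0,1],[-0.0084,-0.0405,-0.001,0,0,0,1],[-0.0084,-0.0405,-0.001,0,0,0,1]]]' 30
python3 -m inch '[[[-0.0084,-0.0405,-0.001,0,0,0,1],[-0.0084,-0.0405,-0.001,0,0,0,1],[-0.0084,-0.0405,-0.001,0,0,0,1],[-0.0084,-0.0405,-0.001,0,0,0,1],[-0.0084,-0.0405,-0.001,0,0,0,1],[-0.0084,-0.0405,-0.001,0,0,0,1],[-0.0084,-0.0405,-0.001,0,0,0,1],[-0.0084,-0.0405,-0.001,0,0,0,1],[-0.0084,-0.0405,-0.001,0,0,0,1],[-0.0084,-0.0405,-0.001,0,0,0,1],[-0.0084,-0.0405,-0.001,0,0,0,1],[-0.0084,-0.0405,-0.001,0,0,0,1]]]'
cat >> h.py <<'E'
def delta(target,yaw=None):
    "remaining shift in tool axes to TCP target; tool y heading in deg"
    s=manip.get_state(); r=R.from_quat(s["tcp_rot"]); M=r.as_matrix()
    print("t",round(s["time_s"],2),"tcp",s["ee_pos"].round(4),"yhead",np.degrees(np.arctan2(M[1,1],M[0,1])).round(2),"z",M[:,2].round(3),"F",s["ft_force"].round(1),"gap",s["finger_gap"].round(4),"gf",s["grasp_force"],"q6",s["q"][5].round(2))
    if target is not None: print("tool shift",(M.T@(np.array(target)-s["ee_pos"])).round(4))
E
python3 -c "
from h import *
delta([.575,-.329,.364])"
```

```text
time_s: 1.4
ee_pos: [0.3256, 0.2843, 0.352]
tcp_rot: [-0.092, 0.996, 0.0, 0.0]
ft_force: [1.3, -0.3, 0.2]
finger_gap: 0.0853
grasp_force: 0.0
time_s: 2.6
ee_pos: [0.5138, -0.1752, 0.3639]
tcp_rot: [-0.092, 0.996, 0.0, 0.0]
ft_force: [0.3, -0.0, 0.7]
finger_gap: 0.0854
grasp_force: 0.0Traceback (most recent call last):
  File "<string>", line 3, in <module>
    delta([.575,-.329,.364])
    ~~~~~^^^^^^^^^^^^^^^^^^^
  File "h.py", line 26, in delta
    print("t",round(s["time_s"],2),"tcp",s["ee_pos"].round(4),"yhead",np.degrees(np.arctan2(M[1,1],M[0,1])).round(2),"z",M[:,2].round(3),"F",s["ft_force"].round(1),"gap",s["finger_gap"].round(4),"gf",s["grasp_force"],"q6",s["q"][5].round(2))
                                                                                                                                                                          ^^^^^^^^^^^^^^^^^^^^^
AttributeError: 'float' object has no attribute 'round'
```

```bash
sed -i 's/s\["finger_gap"\].round(4)/round(s["finger_gap"],4)/' h.py
python3 -m inch '[[[-0.008,-0.0375,0,0,0,0,1],[-0.008,-0.0375,0,0,0,0,1],[-0.008,-0.0375,0,0,0,0,1],[-0.004,-0.02,0,0,0,0,1],[0,0,0,0,0,0,1],[0,0,0,0,0,0,1],[0,0,0,0,0,0,1]]]'
python3 - <<'E'
from h import *
delta([.575,-.329,.294])
w=Cam("wrist"); cv2.imwrite("pics/w1.png",w.img[:,:,::-1])
print(w.proj([[.6501,-.3143,.24],[.4996,-.3421,.2394],[.575,-.328,.24],[.6265,-.2034,.05],[.4805,-.2315,.05]]).round(0).tolist())
E
```

```text
time_s: 3.3
ee_pos: [0.565, -0.2976, 0.3638]
tcp_rot: [-0.092, 0.996, 0.0, -0.0]
ft_force: [0.5, 0.1, -0.2]
finger_gap: 0.0852
grasp_force: 0.0
t 3.3 tcp [ 0.565  -0.2976  0.3638] yhead 100.58 z [-0.001  0.001 -1.   ] F [ 0.5  0.1 -0.2] gap 0.0852 gf 0.0 q6 -2.24
tool shift [-0.0041 -0.0328  0.0697]
[[252.0, 398.0], [241.0, 125.0], [247.0, 275.0], [384.0, 278.0], [391.0, 132.0]]
```

View pics/w1.png

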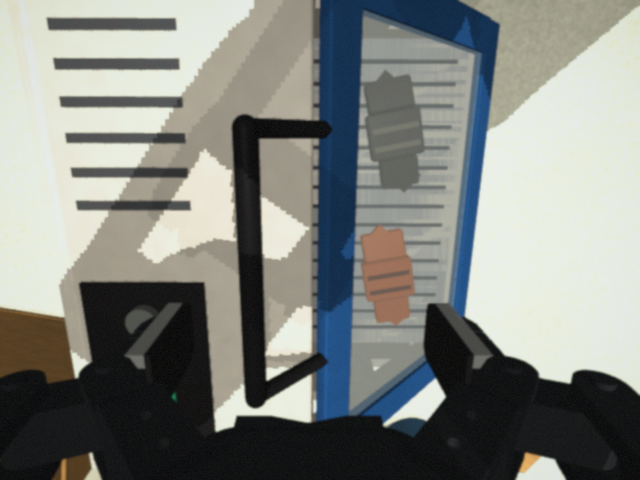

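The wrist view shows the bar from (243,125) to (255,398), within 2–3 px of the triangulated projection. The orange sherd at about (388,277) also agrees. I'll move over the bar, go down and pinch it.

```bash
python3 -m inch '[[[-0.002,-0.016,0,0,0,0,1],[-0.002,-0.017,0,0,0,0,1],[0,0,0.02,0,0,0,1],[0,0,0.02,0,0,0,1],[0,0,0.02,0,0,0,1],[0,0,0.01,0,0,0,1],[0,0,0,0,0,0,1]]]' 30
python3 -c "
from h import *
delta([.575,-.329,.294])"
python3 -m inch '[[[0,0,0,0,0,0,-1],[0,0,0,0,0,0,-1],[0,0,0,0,0,0,-1],[0,0,0,0,0,0,-1],[0,0,0,0,0,0,-1],[0,0,0,0,0,0,-1],[0,0,0,0,0,0,-1],[0,0,0,0,0,0,-1]]]' 40
python3 -c "
from h import *
delta(None)"
```

```text
time_s: 4.05
ee_pos: [0.575, -0.3306, 0.2923]
tcp_rot: [-0.092, 0.996, 0.001, -0.001]
ft_force: [0.1, 0.8, -0.8]
finger_gap: 0.0852
grasp_force: 0.0
t 4.05 tcp [ 0.575  -0.3306  0.2923] yhead 100.54 z [-0.002  0.001 -1.   ] F [ 0.1  0.8 -0.8] gap 0.0852 gf 0.0 q6 -2.28
tool shift [-0.0003  0.0016 -0.0017]
time_s: 4.85
ee_pos: [0.575, -0.3273, 0.2946]
tcp_rot: [-0.092, 0.996, 0.003, -0.0]
ft_force: [-3.8, 14.1, 8.8]
finger_gap: 0.0117
grasp_force: 39.2
t 4.85 tcp [ 0.575  -0.3273  0.2946] yhead 100.56 z [-0.001  0.006 -1.   ] F [-3.8 14.1  8.8] gap 0.0117 gf 39.218814969062805 q6 -2.28
```

```bash
python3 -c "
import numpy as np
t=np.radians(45.4+5*np.arange(0,23.1)); x=.286*np.cos(t); z=.286*np.sin(t)
print(np.c_[-np.diff(x),-np.diff(z)].round(4).tolist())"
```

```text
[[0.0185, -0.0167], [0.0199, -0.0151], [0.0211, -0.0133], [0.0222, -0.0114], [0.0231, -0.0094], [0.0238, -0.0073], [0.0244, -0.0052], [0.0248, -0.0031], [0.0249, -0.0009], [0.0249, 0.0013], [0.0247, 0.0034], [0.0243, 0.0056], [0.0237, 0.0077], [0.023, 0.0097], [0.0221, 0.0117], [0.0209, 0.0136], [0.0197, 0.0153], [0.0183, 0.017], [0.0167, 0.0185], [0.0151, 0.0199], [0.0133, 0.0211], [0.0114, 0.0222], [0.0094, 0.0231]]
```

```bash
python3 -m inch '[[[0,0.009,-0.008,0,0,0,-1],[0,0.0095,-0.0087,0,0,0,-1],[0,0.0199,-0.0151,0,0,0,-1],[0,0.0211,-0.0133,0,0,0,-1],[0,0.0222,-0.0114,0,0,0,-1],[0,0.0231,-0.0094,0,0,0,-1],[0,0.0238,-0.0073,0,0,0,-1],[0,0.0244,-0.0052,0,0,0,-1],[0,0,0,0,0,0,-1]]]'
python3 - <<'E'
from h import *
delta(None)
p=manip.get_state()["ee_pos"]-[.538,-.1316,.035+.054]; x=p[:2]@[.1826,-.9832]; print(np.hypot(x,p[2]),np.degrees(np.arctan2(p[2],x)))
E
```

```text
time_s: 5.75
ee_pos: [0.5472, -0.1777, 0.3742]
tcp_rot: [-0.093, 0.996, -0.0, 0.001]
ft_force: [0.3, 0.4, 3.5]
finger_gap: 0.0115
grasp_force: 40.9
t 5.75 tcp [ 0.5472 -0.1777  0.3742] yhead 100.67 z [ 0.002 -0.001 -1.   ] F [0.3 0.4 3.5] gap 0.0115 gf 40.89141368865967 q6 -2.07
0.2890950226586486 80.64386942829528
```

```bash
python3 -m inch '[[[0,0.0248,-0.003,0,0,0,-1],[0,0.0249,-0.0009,0,0,0,-1],[0,0.0249,0.0013,0,0,0,-1],[0,0.0247,0.0034,0,0,0,-1],[0,0.0243,0.0056,0,0,0,-1],[0,0.0237,0.0077,0,0,0,-1],[0,0.023,0.0097,0,0,0,-1],[0,0.0221,0.0117,0,0,0,-1],[0,0.0209,0.0136,0,0,0,-1],[0,0.0197,0.0153,0,0,0,-1],[0,0,0,0,0,0,-1]]]'
cat >> h.py <<'E'
def ang():
    p=manip.get_state()["ee_pos"]-[.538,-.1316,.035+.054]; x=p[:2]@[.1826,-.9832]; print("r",np.hypot(x,p[2]),"deg",np.degrees(np.arctan2(p[2],x)))
E
python3 -c "
from h import *
delta(None);ang()"
```

```text
time_s: 6.85
ee_pos: [0.5053, 0.0511, 0.3078]
tcp_rot: [-0.093, 0.996, 0.001, 0.001]
ft_force: [2.1, 4.6, 1.4]
finger_gap: 0.0117
grasp_force: 41.9
t 6.85 tcp [0.5053 0.0511 0.3078] yhead 100.62 z [ 0.002  0.002 -1.   ] F [2.1 4.6 1.4] gap 0.0117 gf 41.91675782203674 q6 -1.66
r 0.28691762501265927 deg 130.31678831391577
```

```bash
python3 -m inch '[[[0,0.0183,0.017,0,0,0,-1],[0,0.0167,0.0185,0,0,0,-1],[0,0.0151,0.0199,0,0,0,-1],[0,0.0133,0.0211,0,0,0,-1],[0,0.006,0.0115,0,0,0,-1],[0,0.0055,0.0115,0,0,0,-1],[0,0.002,0.004,0,0,0,-1],[0,0,0,0,0,0,-1],[0,0,0,0,0,0,-1]]]'
python3 -c "
from h import *
delta(None);ang()"
```

```text
time_s: 7.75
ee_pos: [0.4918, 0.1242, 0.2066]
tcp_rot: [-0.092, 0.996, -0.001, 0.001]
ft_force: [-4.2, -3.4, 23.1]
finger_gap: 0.0112
grasp_force: 45.3
t 7.75 tcp [0.4918 0.1242 0.2066] yhead 100.57 z [ 0.003 -0.001 -1.   ] F [-4.2 -3.4 23.1] gap 0.0112 gf 45.28683006763458 q6 -1.51
r 0.2852727893747402 deg 155.65128159813761
```

```bash
python3 -m inch '[[[0,0,-0.003,0,0,0,-0.2],[0,0,0,0,0,0,-0.2],[0,0,0,0,0,0,-0.2],[0,0,0,0,0,0,0],[0,0,0,0,0,0,0],[0,0,-0.02,0,0,0,0],[0,0,-0.03,0,0,0,0],[0,0,-0.04,0,0,0,0.5],[0,-0.02,-0.005,0,0,0,1],[-0.004,-0.03,0,0,0,0,1],[-0.008,-0.035,0,0,0,0,1],[-0.008,-0.038,0,0,0,0,1]]]'
python3 -m inch '[[[-0.008,-0.038,0,0,0,0,1],[-0.008,-0.038,0,0,0,0,1],[-0.008,-0.038,0,0,0,0,1],[-0.008,-0.038,0,0,0,0,1],[-0.008,-0.038,0,0,0,0,1],[-0.008,-0.03,0,0,0,-0.084,1],[-0.004,0,0,0,0,-0.084,1],[0,0,0,0,0,0,1],[0,0,0,0,0,0,1]]]'
python3 - <<'E'
from h import *
delta([.6265,-.2034,.105])
w=Cam("wrist"); cv2.imwrite("pics/w2.png",w.img[:,:,::-1]); np.savez("w2",T=w.T,k=w.k)
T=Cam("top"); cv2.imwrite("pics/t2.png",T.img[:,:,::-1])
print(w.proj([[.6265,-.2034,.037],[.6265,-.2034,.051]]).round(0).tolist())
a=w.img[:,:,::-1]; b=T.img[120:340,250:570,::-1]
v=np.zeros((600,800,3),np.uint8); v[:300,:400]=cv2.resize(a,(400,300)); v[:300,400:800]=cv2.resize(T.img[100:340,250:570,::-1],(400,300))
cv2.imwrite("pics/m2.png",v[:300])
E
```

```text
time_s: 8.95
ee_pos: [0.5329, 0.0067, 0.3025]
tcp_rot: [-0.093, 0.996, 0.0, 0.0]
ft_force: [1.3, 0.3, -0.3]
finger_gap: 0.0856
grasp_force: 0.0
time_s: 9.85
ee_pos: [0.6237, -0.1985, 0.3019]
tcp_rot: [-0.174, 0.985, 0.0, -0.0]
ft_force: [-1.0, 0.2, 0.4]
finger_gap: 0.0857
grasp_force: 0.0
t 9.85 tcp [ 0.6237 -0.1985  0.3019] yhead 110.05 z [-0.001  0.    -1.   ] F [-1.   0.2  0.4] gap 0.0857 gf 0.0 q6 -2.23
tool shift [-0.0011 -0.0057  0.1969]
[[301.0, 216.0], [300.0, 219.0]]
```

View pics/m2.png

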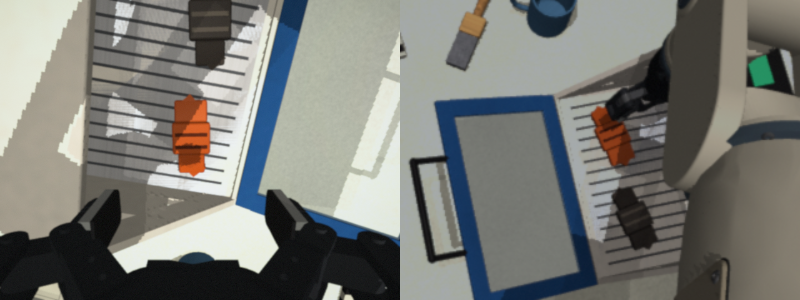

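Door is fully down. The orange sherd shows at about (304,216) in wrist pixels, against a prediction of (301,216). I'll refine its position and height by colour mask in both views.

```bash
python3 - <<'E'
from h import *
w,T=Cam("wrist"),Cam("top")
res=[]
for c,n in((w,"w"),(T,"t")):
    h=cv2.cvtColor(c.img,cv2.COLOR_RGB2HSV); m=((h[...,0]<14)&(h[...,1]>150)&(h[...,2]>60)).astype(np.uint8)
    m=cv2.morphologyEx(m,cv2.MORPH_CLOSE,np.ones((7,7)))
    k,l,st,ce=cv2.connectedComponentsWithStats(m); 
    i=1+np.argmax(st[1:,4]); ct=cv2.findContours((l==i).astype(np.uint8),0,1)[0][0]
    r=cv2.minAreaRect(ct); print(n,st[i],ce[i],r); res.append(r[0])
    b=cv2.boxPoints(r); P=c.at(b,.037); L=[P[1]-P[0],P[2]-P[1]]; d=max(L,key=np.linalg.norm)
    print(" rect sides",[np.linalg.norm(x).round(4) for x in L],"axis",np.degrees(np.arctan2(d[1],d[0]))%180,"centre",c.at(r[0],.040))
print(tri([w,T],res))
E
```

```text
w [ 275  152   61  130 6041] [305.17513657 214.96424433] ((305.0, 216.5), (129.0, 60.0), 90.0)
 rect sides [np.float64(0.0507), np.float64(0.1164)] axis 21.227238908377565 centre [[ 0.62519089 -0.19959307  0.04      ]]
t [403 186  34  47 905] [419.73812155 209.59668508] ((419.9278564453125, 208.0876007080078), (50.86884307861328, 23.5560302734375), 66.03751373291016)
 rect sides [np.float64(0.0535), np.float64(0.1128)] axis 20.070226333253203 centre [[ 0.62807388 -0.20100914  0.04      ]]
(array([ 0.6255295 , -0.19974236,  0.04506116]), np.float64(0.0018610864343986235))
```

```bash
python3 -m inch '[[[-0.0013,-0.0031,0.02,0,0,0,1],[0,0,0.025,0,0,0,1],[0,0,0.03,0,0,0,1],[0,0,0.03,0,0,0,1],[0,0,0.03,0,0,0,1],[0,0,0.025,0,0,0,1],[0,0,0.015,0,0,0,1],[0,0,0.01,0,0,0,1],[0,0,0.007,0,0,0,1],[0,0,0,0,0,0,1],[0,0,0,0,0,0,1]]]' 30
python3 - <<'E'
from h import *
delta([.626,-.201,.103])
w=Cam("wrist"); cv2.imwrite("pics/w3.png",cv2.resize(w.img[:,:,::-1],(480,360)))
E
```

```text
time_s: 11.15
ee_pos: [0.6269, -0.2015, 0.1113]
tcp_rot: [-0.175, 0.985, -0.0, 0.001]
ft_force: [1.0, 0.0, 0.1]
finger_gap: 0.0851
grasp_force: 0.0
t 11.15 tcp [ 0.6269 -0.2015  0.1113] yhead 110.18 z [ 0.001 -0.    -1.   ] F [1.  0.  0.1] gap 0.0851 gf 0.0 q6 -2.24
tool shift [0.0007 0.0008 0.0083]
```

View pics/w3.png

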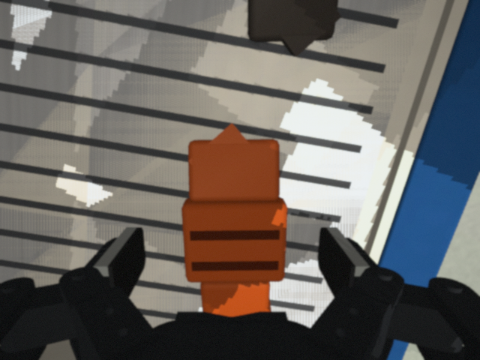

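The sherd is centred between the fingers at column 235, and its flat middle (rows 200–282) lies level with the pads. I'll go the last 8 mm down and grip.

```bash
python3 -m inch '[[[0,0,0.004,0,0,0,1],[0,0,0.004,0,0,0,1],[0,0,0,0,0,0,0.6],[0,0,0,0,0,0,0.3],[0,0,0,0,0,0,0],[0,0,0,0,0,0,-0.5],[0,0,0,0,0,0,-0.5],[0,0,0,0,0,0,-0.5],[0,0,0,0,0,0,-0.5]]]' 35
python3 -c "
from h import *
delta(None)"
python3 -m inch '[[[0,0,-0.005,0,0,0,-0.5],[0,0,-0.005,0,0,0,-0.5],[0,0,-0.01,0,0,0,-0.5],[0,0,-0.02,0,0,0,-0.5],[0,0,-0.03,0,0,0,-0.5],[0,0,-0.03,0,0,0,-0.5],[0,0,-0.03,0,0,0,-0.5],[0,0,-0.03,0,0,0,-0.5],[0,0,-0.03,0,0,0,-0.5],[0,0,-0.03,0,0,0,-0.5],[0,0,0,0,0,0,-0.5],[0,0,0,0,0,0,-0.5]]]'
python3 - <<'E'
from h import *
delta([.452,.348,.30])
w=Cam("wrist"); T=Cam("top")
v=np.hstack([cv2.resize(w.img,(400,300)),cv2.resize(T.img[100:340,80:400],(400,300))])[:,:,::-1]; cv2.imwrite("pics/m3.png",v)
E
```

```text
time_s: 12.1
ee_pos: [0.6264, -0.2014, 0.1025]
tcp_rot: [-0.175, 0.985, -0.0, 0.0]
ft_force: [-0.7, 0.1, 2.1]
finger_gap: 0.0515
grasp_force: 36.5
t 12.1 tcp [ 0.6264 -0.2014  0.1025] yhead 110.18 z [ 0. -0. -1.] F [-0.7  0.1  2.1] gap 0.0515 gf 36.50475740432739 q6 -2.24
time_s: 13.3
ee_pos: [0.6264, -0.2013, 0.3234]
tcp_rot: [-0.175, 0.985, -0.0, 0.001]
ft_force: [0.3, -0.3, -1.6]
finger_gap: 0.0514
grasp_force: 37.0
t 13.3 tcp [ 0.6264 -0.2013  0.3234] yhead 110.18 z [ 0.002 -0.001 -1.   ] F [ 0.3 -0.3 -1.6] gap 0.0514 gf 36.95420265197754 q6 -2.24
tool shift [-0.0258  0.5757  0.0228]
```

View pics/m3.png

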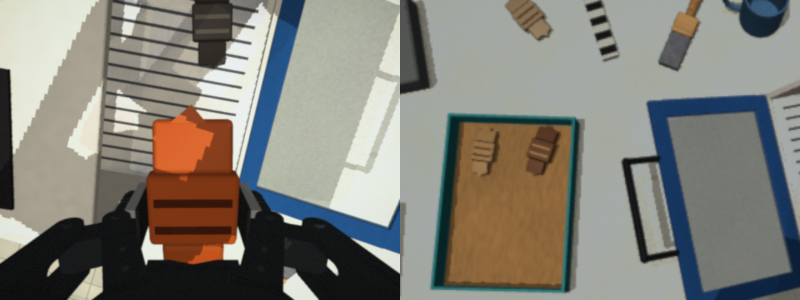

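The sherd is held level and the tray is clear. I'll check the tray rim by triangulation while carrying the sherd across.

```bash
python3 -m inch '[[[0,0.015,0,0,0,0,-0.5],[-0.002,0.03,0,0,0,0,-0.5],[-0.002,0.04,0,0,0,0,-0.5],[-0.002,0.04,0,0,0,0,-0.5],[-0.002,0.04,0,0,0,0,-0.5],[-0.002,0.04,0,0,0,0,-0.5],[-0.002,0.04,0,0,0,0,-0.5],[-0.002,0.04,0,0,0,0,-0.5],[-0.002,0.04,0,0,0,0,-0.5],[-0.002,0.04,0,0,0,0,-0.5],[-0.002,0.04,0,0,0,0,-0.5],[-0.002,0.04,0,0,0,0,-0.5]]]'
python3 -m inch '[[[-0.002,0.04,0,0,0,0,-0.5],[-0.002,0.04,0,0,0,0,-0.5],[0,0.03,0,0,0,0,-0.5],[0,0.015,0,0,0,0.096,-0.5],[0,0,0,0,0,0.096,-0.5],[0,0,0,0,0,0.096,-0.5],[0,0,0,0,0,0.096,-0.5],[0,0,0,0,0,0,-0.5],[0,0,0,0,0,0,-0.5]]]'
python3 - <<'E'
from h import *
delta([.452,.348,.08])
S,T=Cam("scene"),Cam("top")
for a,b in [((321,227),(216,332)),((456,233),(119,192)),((398,273),(222,195))]: print(tri([S,T],[a,b]))
v=np.hstack([cv2.resize(S.img[140:320,260:500],(400,300)),cv2.resize(T.img[130:370,40:360],(400,300))])[:,:,::-1]; cv2.imwrite("pics/m4.png",v)
E
```

```text
time_s: 14.6
ee_pos: [0.4916, 0.2256, 0.3214]
tcp_rot: [-0.175, 0.985, -0.0, -0.001]
ft_force: [0.7, 0.1, -1.2]
finger_gap: 0.0508
grasp_force: 36.9
time_s: 15.5
ee_pos: [0.4534, 0.3426, 0.3217]
tcp_rot: [0.014, 1.0, -0.0, -0.001]
ft_force: [-0.8, 0.1, -2.0]
finger_gap: 0.0513
grasp_force: 37.0
t 15.5 tcp [0.4534 0.3426 0.3217] yhead 88.35 z [-0.001 -0.001 -1.   ] F [-0.8  0.1 -2. ] gap 0.0513 gf 36.97094142436981 q6 -0.9
tool shift [0.0012 0.0055 0.2417]
(array([0.37216678, 0.2475231 , 0.00773677]), np.float64(0.0019418925513236096))
(array([0.6758448 , 0.45426285, 0.04017584]), np.float64(1.3215027516150992e-05))
(array([0.67088045, 0.23414296, 0.01547562]), np.float64(0.0022997735751514392))
```

View pics/m4.png

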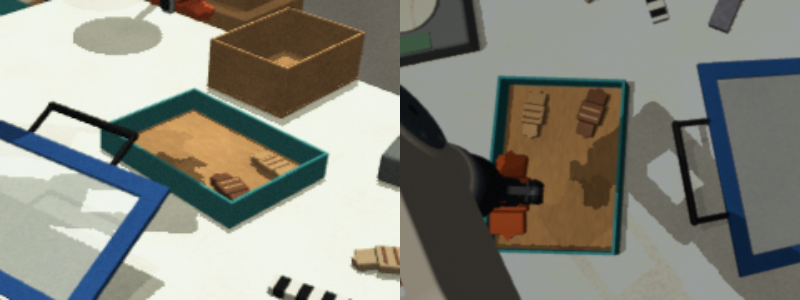

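```bash
python3 -m inch '[[[0.0012,0.0055,0.015,0,0,0,-0.5],[0,0,0.03,0,0,0,-0.5],[0,0,0.035,0,0,0,-0.5],[0,0,0.035,0,0,0,-0.5],[0,0,0.035,0,0,0,-0.5],[0,0,0.03,0,0,0,-0.5],[0,0,0.025,0,0,0,-0.5],[0,0,0.015,0,0,0,-0.5],[0,0,0.008,0,0,0,-0.5],[0,0,0.004,0,0,0,-0.5],[0,0,0,0,0,0,-0.5],[0,0,0,0,0,0,-0.5]]]'
python3 -c "
from h import *
delta([.452,.348,.0775])"
```

```text
time_s: 16.8
ee_pos: [0.4536, 0.3486, 0.0913]
tcp_rot: [0.016, 1.0, 0.0, 0.001]
ft_force: [0.9, 0.8, -0.4]
finger_gap: 0.0517
grasp_force: 36.9
t 16.8 tcp [0.4536 0.3486 0.0913] yhead 88.18 z [ 0.001  0.001 -1.   ] F [ 0.9  0.8 -0.4] gap 0.0517 gf 36.94868087768555 q6 -0.89
tool shift [ 0.0016 -0.0007  0.0138]
```

```bash
python3 -m inch '[[[0,0,0.004,0,0,0,-0.5],[0,0,0.003,0,0,0,-0.5],[0,0,0.002,0,0,0,-0.5],[0,0,0.0015,0,0,0,-0.5],[0,0,0.001,0,0,0,-0.5],[0,0,0.001,0,0,0,-0.5],[0,0,0,0,0,0,-0.5],[0,0,0,0,0,0,-0.5]]]'
python3 -c "
from h import *
delta([.452,.348,.0775])"
```

```text
time_s: 17.6
ee_pos: [0.4531, 0.3482, 0.0779]
tcp_rot: [0.016, 1.0, -0.0, -0.0]
ft_force: [-0.8, -0.2, -0.8]
finger_gap: 0.0511
grasp_force: 36.9
t 17.6 tcp [0.4531 0.3482 0.0779] yhead 88.18 z [-0. -0. -1.] F [-0.8 -0.2 -0.8] gap 0.0511 gf 36.94864332675934 q6 -0.89
tool shift [ 0.0011 -0.0002  0.0004]
```

```bash
for i in 1 2; do python3 -m inch '[[[0,0,0.001,0,0,0,-0.5],[0,0,0,0,0,0,-0.5],[0,0,0,0,0,0,-0.5]]]' | grep -E "pos|force"; done
```

```text
ee_pos: [0.4532, 0.3483, 0.0775]
ft_force: [-1.1, -1.4, 5.7]
grasp_force: 37.9
ee_pos: [0.4533, 0.3483, 0.0774]
ft_force: [-4.3, -2.1, 17.0]
grasp_force: 39.2
```

```bash
python3 -m inch '[[[0,0,-0.001,0,0,0,0.2],[0,0,0,0,0,0,0.4],[0,0,0,0,0,0,0.7],[0,0,0,0,0,0,1],[0,0,0,0,0,0,1],[0,0,0,0,0,0,1],[0,0,-0.015,0,0,0,1],[0,0,-0.03,0,0,0,1],[0,0,-0.04,0,0,0,1],[0,0,-0.045,0,0,0,1],[0,0,-0.045,0,0,0,1],[0,0,0,0,0,0,1]]]'
python3 - <<'E'
from h import *
delta([.492,.124,.28])
w=Cam("wrist"); T=Cam("top"); v=np.hstack([cv2.resize(w.img,(400,300)),cv2.resize(T.img[130:370,40:360],(400,300))])[:,:,::-1]; cv2.imwrite("pics/m5.png",v)
E
```

```text
time_s: 19.4
ee_pos: [0.4555, 0.35, 0.2594]
tcp_rot: [0.016, 1.0, 0.003, 0.004]
ft_force: [-0.1, 0.6, 0.1]
finger_gap: 0.0855
grasp_force: 0.0
t 19.4 tcp [0.4555 0.35   0.2594] yhead 88.18 z [ 0.009  0.007 -1.   ] F [-0.1  0.6  0.1] gap 0.0855 gf 0.0 q6 -0.89
tool shift [-0.0439 -0.2246 -0.0219]
```

View pics/m5.png

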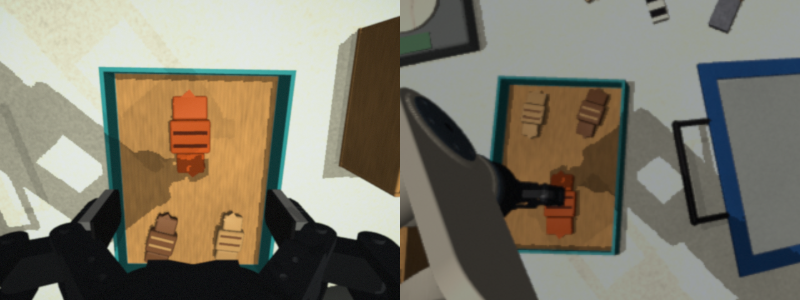

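The sherd lies flat in the tray's empty half and the tray's own two sherds look undisturbed. Next, back to the bar.

```bash
python3 -m inch '[[[-0.003,-0.015,-0.02,0,0,0,1],[-0.007,-0.035,-0.002,0,0,0,1],[-0.008,-0.04,0,0,0,0,1],[-0.008,-0.04,0,0,0,0,1],[-0.008,-0.04,0,0,0,0,1],[-0.007,-0.035,0,0,0,0,1],[-0.003,-0.02,0,0,0,-0.108,1],[0,0,0,0,0,-0.108,1],[0,0,0,0,0,0,1],[0,0,0,0,0,0,1],[0,0,0,0,0,0,1]]]' 40
python3 - <<'E'
from h import *
delta([.492,.1235,.2075])
w=Cam("wrist"); T=Cam("top"); v=np.hstack([cv2.resize(w.img,(400,300)),cv2.resize(T.img[130:370,200:520],(400,300))])[:,:,::-1]; cv2.imwrite("pics/m6.png",v)
c=np.array([.492,.1235,.1535]); d=np.array([.983,.184,0])*.075; print((w.proj([c-d,c,c+d])/1.6).round(0).tolist())
E
```

```text
time_s: 20.6
ee_pos: [0.4896, 0.1223, 0.2733]
tcp_rot: [-0.091, 0.996, -0.0, -0.001]
ft_force: [-0.3, 0.5, 0.2]
finger_gap: 0.0854
grasp_force: 0.0
t 20.6 tcp [0.4896 0.1223 0.2733] yhead 100.46 z [-0.001 -0.    -1.   ] F [-0.3  0.5  0.2] gap 0.0854 gf 0.0 q6 -1.51
tool shift [-0.0026  0.0008  0.0658]
[[193.0, 78.0], [193.0, 172.0], [193.0, 249.0]]
```

View pics/m6.png

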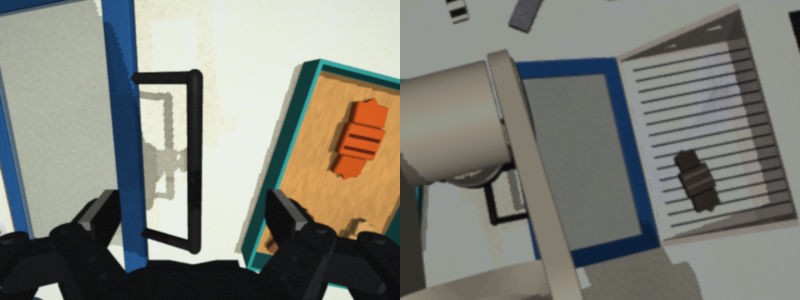

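```bash
python3 -m inch '[[[-0.0026,0.0008,0.01,0,0,0,0],[0,0,0.01,0,0,0,0],[0,0,0.015,0,0,0,0],[0,0,0.015,0,0,0,0],[0,0,0.01,0,0,0,0],[0,0,0.006,0,0,0,0],[0,0,0,0,0,0,0],[0,0,0,0,0,0,-1],[0,0,0,0,0,0,-1],[0,0,0,0,0,0,-1],[0,0,0,0,0,0,-1],[0,0,0,0,0,0,-1]]]' 45
python3 -c "
from h import *
delta(None);ang()
import numpy as np
t=np.radians(155.4-5*np.arange(0,22.1)); x=.286*np.cos(t); z=.286*np.sin(t)
print(np.c_[-np.diff(x),-np.diff(z)].round(4).tolist())"
```

```text
time_s: 21.9
ee_pos: [0.4926, 0.124, 0.2086]
tcp_rot: [-0.092, 0.996, 0.001, 0.001]
ft_force: [-1.4, 5.6, 0.1]
finger_gap: 0.0112
grasp_force: 43.8
t 21.9 tcp [0.4926 0.124  0.2086] yhead 100.52 z [ 0.001  0.002 -1.   ] F [-1.4  5.6  0.1] gap 0.0112 gf 43.82298409938812 q6 -1.51
r 0.2858654746118888 deg 155.26448243490552
[[-0.0114, -0.0222], [-0.0133, -0.0211], [-0.0151, -0.0199], [-0.0167, -0.0185], [-0.0183, -0.017], [-0.0197, -0.0153], [-0.0209, -0.0136], [-0.0221, -0.0117], [-0.023, -0.0097], [-0.0237, -0.0077], [-0.0243, -0.0056], [-0.0247, -0.0034], [-0.0249, -0.0013], [-0.0249, 0.0009], [-0.0248, 0.0031], [-0.0244, 0.0052], [-0.0238, 0.0073], [-0.0231, 0.0094], [-0.0222, 0.0114], [-0.0211, 0.0133], [-0.0199, 0.0151], [-0.0185, 0.0167]]
```

```bash
python3 -m inch '[[[0,-0.0055,-0.0113,0,0,0,-1],[0,-0.006,-0.0109,0,0,0,-1],[0,-0.0133,-0.0211,0,0,0,-1],[0,-0.0151,-0.0199,0,0,0,-1],[0,-0.0167,-0.0185,0,0,0,-1],[0,-0.0183,-0.017,0,0,0,-1],[0,-0.0197,-0.0153,0,0,0,-1],[0,-0.0209,-0.0136,0,0,0,-1],[0,-0.0221,-0.0117,0,0,0,-1],[0,-0.023,-0.0097,0,0,0,-1],[0,-0.0237,-0.0077,0,0,0,-1],[0,0,0,0,0,0,-1]]]'
python3 -c "
from h import *
delta(None);ang()"
```

```text
time_s: 23.1
ee_pos: [0.5267, -0.0593, 0.3687]
tcp_rot: [-0.091, 0.996, 0.0, 0.002]
ft_force: [-8.8, 3.8, 24.6]
finger_gap: 0.0112
grasp_force: 48.6
t 23.1 tcp [ 0.5267 -0.0593  0.3687] yhead 100.46 z [ 0.004  0.001 -1.   ] F [-8.8  3.8 24.6] gap 0.0112 gf 48.574758768081665 q6 -1.87
r 0.28914552066139965 deg 104.66115956372734
```

```bash
python3 -m inch '[[[0,-0.0243,-0.0086,0,0,0,-1],[0,-0.0247,-0.0054,0,0,0,-1],[0,-0.0249,-0.0013,0,0,0,-1],[0,-0.0249,0.0009,0,0,0,-1],[0,-0.0248,0.0031,0,0,0,-1],[0,-0.0244,0.0052,0,0,0,-1],[0,-0.0238,0.0073,0,0,0,-1],[0,0,0,0,0,0,-1]]]'
python3 -c "
from h import *
delta(None);ang()"
```

```text
time_s: 23.9
ee_pos: [0.5582, -0.2295, 0.3638]
tcp_rot: [-0.091, 0.996, -0.001, 0.001]
ft_force: [1.2, -3.3, 3.7]
finger_gap: 0.0109
grasp_force: 45.0
t 23.9 tcp [ 0.5582 -0.2295  0.3638] yhead 100.45 z [ 0.002 -0.002 -1.   ] F [ 1.2 -3.3  3.7] gap 0.0109 gf 45.045034289360046 q6 -2.14
r 0.2924226165499703 deg 70.01839182555968
```

```bash
python3 -m inch '[[[0,-0.011,0.0047,0,0,0,-1],[0,-0.011,0.005,0,0,0,-1],[0,-0.0105,0.0057,0,0,0,-1],[0,-0.0105,0.006,0,0,0,-1],[0,-0.01,0.0067,0,0,0,-1],[0,-0.01,0.007,0,0,0,-1],[0,-0.0095,0.0077,0,0,0,-1],[0,-0.005,0.004,0,0,0,-1],[0,-0.003,0.0025,0,0,0,-1],[0,0,0,0,0,0,-1]]]'
python3 -c "
from h import *
delta([.575,-.3273,.2946]);ang()"
```

```text
time_s: 24.9
ee_pos: [0.5727, -0.3079, 0.3162]
tcp_rot: [-0.092, 0.996, -0.002, 0.001]
ft_force: [-1.0, -9.7, 7.7]
finger_gap: 0.0114
grasp_force: 47.6
t 24.9 tcp [ 0.5727 -0.3079  0.3162] yhead 100.54 z [ 0.003 -0.005 -1.   ] F [-1.  -9.7  7.7] gap 0.0114 gf 47.64905869960785 q6 -2.25
tool shift [ 0.0014 -0.0194  0.0217]
r 0.289646020565254 deg 51.66955255519706
```

Final slow shutting, with about 29 mm of arc left at 30 mm/s.

```bash
python3 -m inch '[[[0,-0.0025,0.002,0,0,0,-1],[0,-0.0022,0.002,0,0,0,-1],[0,-0.0022,0.002,0,0,0,-1],[0,-0.0022,0.0021,0,0,0,-1],[0,-0.0021,0.0021,0,0,0,-1],[0,-0.0021,0.0022,0,0,0,-1],[0,-0.002,0.0022,0,0,0,-1],[0,-0.0015,0.0017,0,0,0,-1],[0,-0.001,0.0012,0,0,0,-1],[0,-0.001,0.0012,0,0,0,-1],[0,0,0,0,0,0,-1]]]'
python3 -c "
from h import *
delta([.575,-.3273,.2946]);ang()"
```

```text
time_s: 26.0
ee_pos: [0.5761, -0.3261, 0.2991]
tcp_rot: [-0.092, 0.996, -0.003, 0.001]
ft_force: [-5.5, -6.7, 16.3]
finger_gap: 0.011
grasp_force: 49.3
t 26.0 tcp [ 0.5761 -0.3261  0.2991] yhead 100.55 z [ 0.003 -0.005 -1.   ] F [-5.5 -6.7 16.3] gap 0.011 gf 49.334158301353455 q6 -2.27
tool shift [ 0.0013 -0.001   0.0045]
r 0.2888215322534995 deg 46.67148066616306
```

```bash
for i in 1 2 3 4 5; do python3 -m inch '[[[0,-0.0005,0.001,0,0,0,-1],[0,-0.0005,0.001,0,0,0,-1],[0,0,0,0,0,0,-1]]]' | grep -E "pos|ft_"; done
```

```text
ee_pos: [0.5762, -0.3263, 0.2989]
ft_force: [-10.9, -0.5, 30.9]
ee_pos: [0.5762, -0.3265, 0.2988]
ft_force: [-17.1, 6.3, 44.5]
ee_pos: [0.5766, -0.3266, 0.2979]
ft_force: [-19.1, 11.9, 52.8]
ee_pos: [0.5767, -0.3267, 0.2977]
ft_force: [-23.8, 18.7, 66.4]
ee_pos: [0.5767, -0.3269, 0.2976]
ft_force: [-29.7, 24.9, 81.0]
```

The force rises with almost no movement, so the door is on its stop. I'll take the load off, release and look.

```bash
python3 -m inch '[[[0.001,0.001,-0.004,0,0,0,-1],[0.001,0.001,-0.004,0,0,0,-1],[0.001,0,-0.002,0,0,0,-1],[0,0,0,0,0,0,-1]]]'
python3 -m inch '[[[0,0,0,0,0,0,-0.4],[0,0,0,0,0,0,0],[0,0,0,0,0,0,0.5],[0,0,0,0,0,0,0.5],[0,0,-0.015,0,0,0,0.5],[0,0,-0.03,0,0,0,0.5],[0,0,-0.04,0,0,0,0.5],[0,0,-0.03,0,0,0,0.5],[0,0,0,0,0,0,0.5],[0,0,0,0,0,0,0.5]]]'
python3 - <<'E'
from h import *
delta(None)
w=Cam("wrist"); S=Cam("scene"); v=np.hstack([cv2.resize(w.img,(400,300)),cv2.resize(S.img[200:380,80:320],(400,300))])[:,:,::-1]; cv2.imwrite("pics/m7.png",v)
print("wrist(crop px)",(w.proj([[.6501,-.3143,.24],[.4996,-.3421,.2394]])/1.6).round(1).tolist())
print("door moved? scene diff vs start:",cv2.absdiff(S.img[235:355,80:310],cv2.imread("pics/scene0.png")[235:355,80:310,::-1]).mean())
E
```

```text
time_s: 27.9
ee_pos: [0.5761, -0.3265, 0.2983]
tcp_rot: [-0.092, 0.996, -0.0, 0.004]
ft_force: [7.9, 7.1, 8.2]
finger_gap: 0.0111
grasp_force: 49.5
time_s: 28.9
ee_pos: [0.5734, -0.3282, 0.4119]
tcp_rot: [-0.092, 0.996, -0.001, 0.001]
ft_force: [0.2, 0.5, 0.1]
finger_gap: 0.0643
grasp_force: 0.0
t 28.9 tcp [ 0.5734 -0.3282  0.4119] yhead 100.54 z [ 0.002 -0.001 -1.   ] F [0.2 0.5 0.1] gap 0.0643 gf 0.0 q6 -2.28
wrist(crop px) [[191.8, 218.5], [192.0, 76.3]]
door moved? scene diff vs start: 20.902028985507247
```

View pics/m7.png

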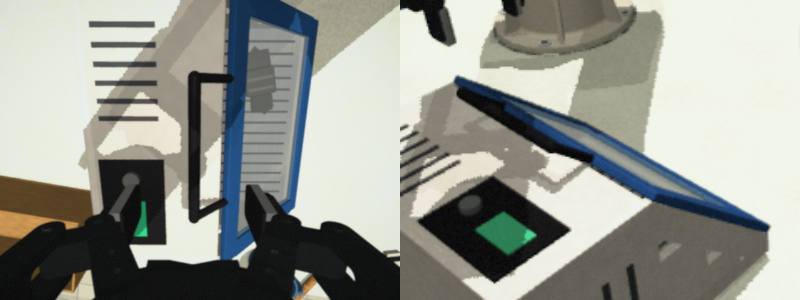

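The door looks shut, with the bar ends within a few px of the original shut position. To be precise I'll compare the door's blue mask with the starting image.

```bash
python3 - <<'E'
from h import *
S=Cam("scene"); a=cv2.imread("pics/scene0.png")[:,:,::-1]
def m(i):
    h=cv2.cvtColor(np.ascontiguousarray(i[235:355,80:310]),cv2.COLOR_RGB2HSV); return (h[...,0]>100)&(h[...,0]<125)&(h[...,1]>140)&(h[...,2]>50)
A,B=m(a),m(S.img); print(A.sum(),B.sum(),(A&B).sum()/(A|B).sum())
for q in(A,B):
    y,x=np.nonzero(q); print([int(v) for v in(x.min(),x.max(),y.min(),y.max())],x.mean(),y.mean())
# predicted shift of door top corner per 1 deg opening
c=np.array([.7335,-.2572,.1992]);hx=np.array([.1826,-.9832])
for dg in(1,2):
    t=np.radians(45+dg); d=.229*np.array([np.cos(t)-np.cos(np.pi/4),np.sin(t)-np.sin(np.pi/4)]); print(dg,S.proj(c+[*(hx*d[0]),d[1]])-S.proj(c))
E
```

```text
1527 1511 0.8999374609130707
[33, 220, 11, 103] 131.19515389652915 62.54354944335298
[33, 220, 11, 103] 133.6545334215751 63.84513567174057
1 [[ 1.14612957 -2.31279826]]
2 [[ 2.31646715 -4.61464335]]
```

```bash
python3 - <<'E'
from h import *
S=Cam("scene"); a=cv2.imread("pics/scene0.png")[:,:,::-1]
def top(i):
    h=cv2.cvtColor(np.ascontiguousarray(i[235:355,80:310]),cv2.COLOR_RGB2HSV); m=(h[...,0]>100)&(h[...,0]<125)&(h[...,1]>140)&(h[...,2]>50)
    return np.where(m.any(0),m.argmax(0),-99), np.where(m.any(0),119-m[::-1].argmax(0),-99)
for A,B in zip(top(a),top(S.img)):
    k=(A>0)&(B>0); d=(B-A)[k]; print(np.unique(d,return_counts=True))
delta(None)
T=Cam("top"); b=cv2.imread("pics/m5.png")
E
python3 -m inch '[[[0,0.03,-0.02,0,0,0,0.5],[0,0.04,0,0,0,0,0.5],[0,0.04,0,0,0,0,0.5],[0,0.04,0,0,0,0,0.5],[0,0.04,0,0,0,0,0.5],[0,0.03,0,0,0,0,0.5],[0,0,0,0,0,0,0.5],[0,0,0,0,0,0,0.5],[0,0,0,0,0,0,0.5],[0,0,0,0,0,0,0.5]]]'
```

```text
(array([-1,  0,  1,  4,  7]), array([ 11, 162,  13,   1,   1]))
(array([-2, -1,  0,  1,  2,  3,  4]), array([  2,  25, 144,   8,   3,   4,   2]))
t 29.1 tcp [ 0.5729 -0.3278  0.4091] yhead 100.55 z [-0.002  0.001 -1.   ] F [-0.1  0.  -1.2] gap 0.0642 gf 0.0 q6 -2.28
time_s: 30.15
ee_pos: [0.5332, -0.1127, 0.43]
tcp_rot: [-0.091, 0.996, -0.0, -0.0]
ft_force: [0.6, -0.7, -1.2]
finger_gap: 0.0641
grasp_force: 0.0
```

The door's edges match the starting shut image to the pixel, the arm is clear and the sherd is placed, so I'm handing in.

```bash
python3 -c "
from cell import manip
print(manip.sign_off())"
```

```text
the job is handed in; nothing more can be done
None
```

The orange sherd lies flat in the tray's empty half, the cabinet door is fully shut without slamming, and the other sherds look undisturbed; I handed the job in at about 30 s, and the hand-in returned no verdict.

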